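Butt a brass bar against its neighbour in the joining jig

ROBOT

A 6-joint arm with a two-finger parallel gripper is mounted at the origin on the work surface. World frame = base frame: x ahead of the robot, y to its left, z up, the work surface at z = 0. Lengths are in mm, angles in rad, forces in N, time in s.
With the tool pointing down it reaches from about 400 to 825 mm from the base axis. Payload 7 kg.
Tool frame: the origin (TCP) lies midway between the tips of the shut fingers; the grasp point (between the pads) lies 19 mm behind it; y points along the fingers, x is the direction in which the jaws open and shut, and the axes are right-handed (so a half turn about y gives the same grasp; the last joint's range is limited). The gripper opens to 88 mm and grips with 3 to 60 N. Pads are 19 mm wide; open, the fingers measure 130 mm over their backs; the gripper's body (78 mm by 193 mm) begins 47 mm behind the grasp point.
Start: joints at [-0.884, 0.359, 0.012, 0, -1.224, -0.288], TCP at [262.083, -622.019, 226.561] pointing down, gripper open.
Joint ranges: [-3.07, 3.07], [-1.43, 2.12], [-1.02, 1.25], [-3.03, 1.67], [-3.05, -0], [-3.03, 3.03]. Speed limits (rad/s): [2.39, 2.39, 3.01, 3.14, 3.14, 3.14].

INTERFACE

Orientations are given as a unit quaternion [w, x, y, z].
In Python, from bench import movep, move_linear, movej, grip, pause, ik, snapshot, PlanningError, close_job, recognise, current_time, current_qpos, current_joint_velocities, current_tau, current_tool_pos, current_orientation, current_wrist_force, current_wrist_torque, current_opening gives the robot as it stands. Calls block until the motion is done:
- movep(position, orientation): joint-space move of the TCP to a pose.
- move_linear(position, vel=150, rot=None, max_force=None): straight line of the TCP; rot=None keeps the orientation; vel is the mean speed in mm/s. With max_force (N) it stops when the force on the tool has changed by that much, and returns True; else False.
- movej(angles): joint-space move.
- grip(opening, grip_force=None): finger opening in mm; grip_force is the grip in N (None keeps the last); returns when the fingers have stopped.
- pause(seconds).
- ik(position, orientation): joint angles nearest the present ones, or None.
- snapshot(name): name is "scene" or "top"; returns a dict with "frame" (400x640x3 uint8, red, green, blue), "z_map" (400x640 float32, mm along the optical axis (not along the pixel's ray), 0 where there is no reading), "fov_y" (degrees; the focal length in pixels is half the picture's height over the tangent of half this angle, whatever the lens; pixels are square), "cx", "cy" (the principal point, pixels), "D" ([k1, k2, p1, p2, k3] as OpenCV has them; the pictures are not rectified), "R" (3x3) and "t" (3): a world point X has camera coordinates R X + t. Camera axes: x right, y down, z forward; pixel columns grow to the right and rows downward; lengths in mm; the calibration is good to about 2 mm. A picture is of the moment at which its call begins.
A pose or a line that the arm cannot do raises PlanningError and nothing moves.
- close_job(): hands the job in, once; it reports no verdict.
Trained networks look in the newest picture that a camera, given by its name, has taken for a name from the list of things; names that differ only in an ending like _2 or _b are one class to them, and where a whole thing is asked for, a point or a joint stands for the part that bears it (a point fixed in the world has none). Each returns a list of dicts, best first, with "score" (0 to 1); they miss things now and then, are a little off and sometimes report something else, mostly with a low value. They report only what shows in the picture. A call takes as long as a camera call.
- recognise(camera, name): "box" ([centre column, centre row, width, height] in pixels, round what is visible of it).
Readings, each from a call of its own:
- current_time(): time.
- current_qpos(): joint angles.
- current_joint_velocities(): joint speeds.
- current_tau(): joint torques, N m.
- current_tool_pos(): TCP position.
- current_orientation(): TCP orientation.
- current_wrist_force(): force on the tool from outside, world axes, zero at the start.
- current_wrist_torque(): the same for the moment, N m.
- current_opening(): finger opening in mm.
Only numpy, scipy, OpenCV 4.12 (cv2) and the standard library are available. Lean on these libraries where they do the work, as an engineer would, in place of code of your own. Each camera call takes 0.05 s, during which the arm holds its last target. There are 200 camera calls.

TASK

Pick the long square brass bar out of the cluttered yellow stock bin and lay it flat on the green jig in line with the clamped steel bar: its side against the black fence and its end butted flush against the steel bar's end, with no gap left. Leave the rest of the stock in the bin and do not disturb the jar and the blue grinding disc on the bench.

Things in the scene. Friction and masses are not known exactly. Their poses are not given: they have to be found in the camera images.
- bin: yellow plastic stock bin, open on top, fixed to the bench: 185 (x) x 235 (y) x 50 high outside, walls and floor 5 thick; origin at the centre of its underside
- jig: fixed green jig: deck 110 (x) x 250 (y), top 20 above the bench; origin at centre of underside. Black fence 8 high, 14 wide, along the whole +x side, inner face at x = +12.5. A steel bar 25 x 25 x 80 is clamped on the deck along y from y = +35 to +115, its side against the fence; clamp with red handle (top 64 above bench) at y = +90. Deck is bare from y = -125 to +35
- butt (a point): point at deck level on the free end face of the clamped steel bar, midway across its width; axes as the jig's: +y into the clamped bar, +x towards the fence (fence face at x = +12.5), z up
- brass_bar: the part to pick: square brass bar 25 x 25, 80 long along its own x; origin at the centre of its underside; it lies in the bin
- bar_mid (a point): centre point of the long brass bar's volume (12.5 above its underside), axes as the bar's
- steel_bar: grey steel bar of the same size as the brass bar (25 x 25 x 80 along x), in the bin; origin at the centre of its underside
- brass_offcut: short square brass offcut 25 x 25 x 45 long along x, in the bin; origin at the centre of its underside
- nut_a: bright hexagonal nut, 25 across, 10 high, in the bin; origin at the centre of its underside
- nut_b: dark hexagonal nut, 25 across, 10 high, in the bin; origin at the centre of its underside
- coupling: copper pipe sleeve, 24 across, 22 high, standing in the bin; origin at the centre of its underside
- washer: steel washer, 26 across, 5 thick, in the bin; origin at the centre of its underside
- bush: dark steel bush, 24 across, 14 high, in the bin; origin at the centre of its underside
- slug: solid aluminium slug, 25 across, 16 high, standing in the bin; origin at the centre of its underside
- jar: bystander: low amber grease jar with a black lid, 56 across, 60 high, on the bench; origin at the centre of its underside
- disc: bystander: blue grinding disc lying flat, 100 across, 6 thick; origin at the centre of its underside

How it is judged:
By the outcome, as a careful person would: the job done as asked, in the order asked, and still so for the second after the job is handed in, with the robot touching nothing.
It also fails if it takes over 48 s, if anything falls off the work surface, if the arm or the gripper's body presses on something with over 40 N, if the wrist force passes 120 N, or if a joint passes its speed limit or range.

## Working session

There is one attempt and no reset: what is moved stays moved. The work goes in short steps, each a Python script; the robot and the scene stay as the last script left them, time stands still between calls to the robot, and variables do not carry over. Pictures are saved under pics/ and viewed, about 8 in all and at most 12, crops included, and the job is handed in when it is done.

```bash
ls; mkdir -p pics; cat > h.py <<'E'
import numpy as np, cv2
from bench import *
def K(s):
    f=200/np.tan(np.radians(s["fov_y"])/2); return np.array([[f,0,s["cx"]],[0,f,s["cy"]],[0,0,1.]])
def cloud(s):
    h,w=s["z_map"].shape; u,v=np.meshgrid(np.arange(w),np.arange(h))
    p=np.stack([u,v],-1).reshape(-1,1,2).astype(np.float64)
    n=cv2.undistortPoints(p,K(s),np.array(s["D"],float)).reshape(h,w,2)
    z=s["z_map"].astype(float)
    c=np.dstack([n[...,0]*z,n[...,1]*z,z])
    W=(c-np.array(s["t"]))@np.array(s["R"]); W[z==0]=np.nan
    return W
def save(n,f): cv2.imwrite("pics/"+n,f[...,::-1])
E
python3 - <<'E'
from h import *
import pickle
for c in("scene","top"):
    s=snapshot(c); pickle.dump(s,open(c+".pkl","wb")); save(c+".png",s["frame"])
    R=np.array(s["R"]);print(c,"campos",-R.T@np.array(s["t"]),"fwd",R[2],s["fov_y"],s["D"])
    W=cloud(s)
    for n in["bin","jig","brass_bar","steel_bar","brass_offcut","jar","disc"]:
        for r in recognise(c,n)[:2]:
            x,y=map(int,r["box"][:2]); print(n,round(r["score"],2),np.round(r["box"]),np.round(W[min(y,399),min(x,639)]))
print(current_time(),current_orientation())
E
```

```text
pics
scene campos [1094.72426743 -224.59283049  915.65500567] fwd [-0.5300162   0.22140535 -0.81857345] 45.282078682695236 [-0.12744801  0.          0.          0.          0.        ]
bin 0.89 [252. 244. 141. 122.] [ 548. -179.   30.]
jig 0.73 [412. 170. 104.  84.] [507. 236.  24.]
brass_bar 0.79 [222. 260.  29.  37.] [ 562. -250.   30.]
steel_bar 0.75 [253. 242.  31.  34.] [ 545. -176.   27.]
steel_bar 0.72 [224. 260.  30.  32.] [ 562. -246.   31.]
brass_offcut 0.58 [277. 228.  19.  24.] [ 535. -116.   31.]
jar 0.73 [306. 161.  23.  34.] [406.   3.  61.]
disc 0.76 [365. 280.  46.  50.] [712.  10.   1.]
top campos [421.81970314   4.83840853 942.56926734] fwd [ 0.1387091   0.00475053 -0.99032177] 50.01417577591286 [-0.0010252  0.         0.         0.         0.       ]
bin 0.85 [408. 208. 130. 105.] [ 532. -181.   34.]
jig 0.88 [204. 224. 131.  82.] [492. 254.  24.]
brass_bar 0.62 [436. 203.  26.  42.] [ 544. -241.   30.]
steel_bar 0.74 [406. 205.  23.  33.] [ 539. -177.   30.]
brass_offcut 0.79 [372. 211.  19.  20.] [ 523. -106.   31.]
brass_offcut 0.46 [407. 208. 131. 107.] [ 532. -181.   34.]
jar 0.56 [314. 277.  28.  26.] [386.  16.  61.]
0.8 [-0.3910719   0.39104909  0.58913632 -0.58911949]
```

```bash
python3 - <<'E'
import pickle; from h import *
s=pickle.load(open("top.pkl","rb"));save("top_bin.png",cv2.resize(s["frame"][140:310,120:490],None,fx=2.15,fy=2.15,interpolation=3))
s=pickle.load(open("scene.pkl","rb"));save("sc2.png",cv2.resize(s["frame"][100:330,160:480],None,fx=2.5,fy=2.5,interpolation=3))
E
```

```text
(no output)
```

View pics/top_bin.png

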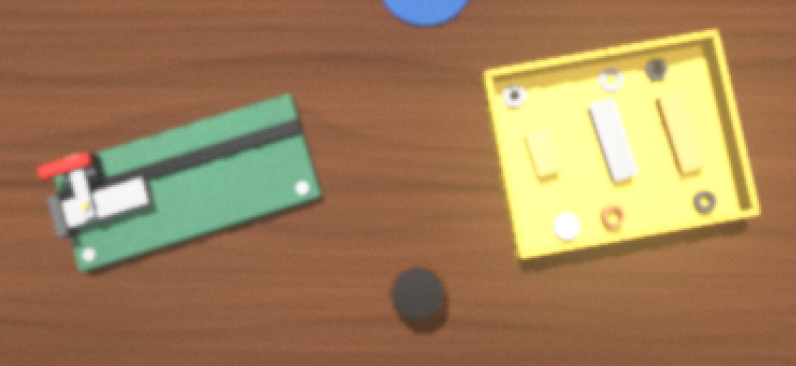

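View pics/sc2.png

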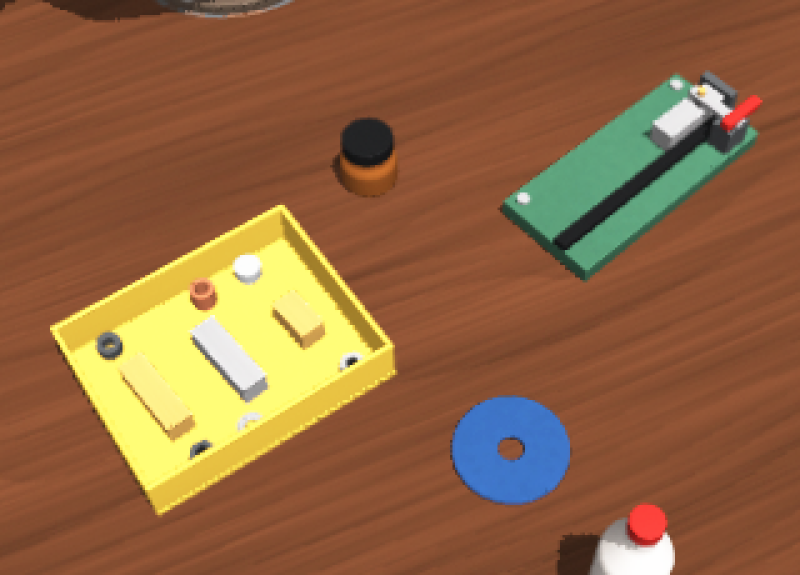

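The top view shows the long brass bar in the bin at about (680,135) in the crop. The grey bar is at (612,140) and the offcut at (541,153). The jig is on the left, with the clamped bar's free end near (150,190) and the fence on the +x side. Next I'll fit the poses from the depth maps.

```bash
python3 - <<'E'
import pickle; from h import *
def rect(P):
    r=cv2.minAreaRect(P[:,:2].astype(np.float32)); b=cv2.boxPoints(r)
    e=[b[1]-b[0],b[2]-b[1]]; e=max(e,key=np.linalg.norm)
    return np.round(r[0],1),np.round(sorted(r[1]),1),round(float(np.degrees(np.arctan2(e[1],e[0]))%180),2),len(P)
for c in("top","scene"):
    s=pickle.load(open(c+".pkl","rb")); W=cloud(s); f=s["frame"].astype(int); x,y,z=W[...,0],W[...,1],W[...,2]
    print(c,"bench z",np.nanmedian(z[(abs(x-600)<60)&(abs(y-80)<40)]))
    binreg=(abs(x-532)<130)&(abs(y+181)<150)
    print(" binfloor z",np.nanmedian(z[binreg&(z>2)&(z<10)]))
    P=W[(z>24)&(z<36)&binreg]
    # components in image of z 24..36
    m=((z>24)&(z<36)&binreg).astype(np.uint8); n,l,st,_=cv2.connectedComponentsWithStats(m,connectivity=4)
    for i in range(1,n):
        if st[i,4]>60:
            Q=W[l==i]; print("  comp",rect(Q),"z",np.round(np.median(Q[:,2]),1),"rgb",np.median(s["frame"][l==i],0))
    m=binreg&(z>45)&(z<56); print(" bin rim",rect(W[m]))
    jr=(abs(x-492)<140)&(abs(y-254)<170)
    g=jr&(f[...,1]>f[...,0]+15)&(f[...,1]>f[...,2]+5)&(z>14)&(z<26); print(" deck",rect(W[g]),np.median(z[g]))
    b=jr&(z>40)&(z<50)&(f.min(-1)>120)
    n,l,st,_=cv2.connectedComponentsWithStats(b.astype(np.uint8)); 
    for i in range(1,n):
        if st[i,4]>30: print("  clamped",rect(W[l==i]),np.median(z[l==i]))
    k=jr&(f.max(-1)<60)&(z>23)&(z<33)
    n,l,st,_=cv2.connectedComponentsWithStats(k.astype(np.uint8))
    i=1+np.argmax(st[1:,4]); Q=W[l==i]; vx=cv2.fitLine(Q[:,:2].astype(np.float32),cv2.DIST_L2,0,.01,.01).ravel(); print("  fence",rect(Q),vx,np.median(Q[:,2]))
E
```

```text
top bench z 0.876749458672714
 binfloor z 5.261107035596361
  comp (array([ 554.8, -291.2]), array([  7.7, 173.7]), 12.8, 148) z 29.9 rgb [163. 134.  62.]
  comp (array([ 547.4, -246.7]), array([25.8, 79.8]), 16.99, 455) z 30.3 rgb [255. 250. 164.]
  comp (array([ 537.8, -177.7]), array([25.7, 79.8]), 17.41, 449) z 30.3 rgb [250. 249. 244.]
  comp (array([ 524.5, -107.7]), array([24.8, 44.7]), 17.68, 248) z 30.5 rgb [255.  253.  177.5]
  comp (array([ 462.2, -177.7]), array([21.4, 23.1]), 90.98, 67) z 27.3 rgb [252. 209. 133.]
 bin rim (array([ 532.7, -180.6]), array([185.1, 235.8]), 100.92, 1026)
 deck (array([492.5, 250.2]), array([111. , 250.5]), 108.14, 4319) 21.070066810460904
  clamped (array([468.6, 321.9]), array([27. , 83.7]), 106.37, 416) 46.20204666375788
  fence (array([490.1, 336.9]), array([ 4.9, 11.1]), 132.62, 14) [  0.798565    -0.60190856 490.18106    336.17825   ] 28.83464632993273
scene bench z 0.27936373091603567
 binfloor z 5.068634032111074
  comp (array([ 448.7, -198.8]), array([ 10.7, 224.8]), 99.27, 302) z 30.3 rgb [233. 195.  66.]
  comp (array([522.9, -70.3]), array([ 2.3, 99.5]), 11.44, 63) z 30.1 rgb [162. 127.  42.]
  comp (array([ 527.2, -111. ]), array([25.6, 47.5]), 18.07, 221) z 30.1 rgb [254. 243. 142.]
  comp (array([ 541.2, -179.1]), array([26.4, 81.9]), 18.08, 386) z 30.0 rgb [237. 236. 236.]
  comp (array([ 550.7, -249.4]), array([26. , 83.5]), 17.17, 416) z 29.7 rgb [254.  241.5 140. ]
  comp (array([ 625.8, -165.5]), array([  5.3, 230.4]), 101.02, 288) z 30.2 rgb [232. 194.  66.]
 bin rim (array([ 535.3, -182.6]), array([189.3, 234.8]), 101.44, 1005)
 deck (array([495.4, 247.2]), array([111.8, 252.6]), 107.72, 2609) 20.124408307582176
  clamped (array([475.9, 306.4]), array([26.4, 53.8]), 108.66, 166) 43.936045831407526
  fence (array([528.4, 245. ]), array([ 38.8, 226.9]), 108.32, 459) [ 2.9663211e-01 -9.5499182e-01  5.2092340e+02  2.3612177e+02] 28.011753972749336
```

```bash
cat >> h.py <<'E'
from scipy.spatial.transform import Rotation
def ori(deg):
    a=np.radians(deg); x=np.array([np.cos(a),np.sin(a),0]); y=np.array([0,0,-1.]); z=np.cross(x,y)
    q=Rotation.from_matrix(np.c_[x,y,z]).as_quat(); return [float(v) for v in (q[3],q[0],q[1],q[2])]
JY=17.95; ex=np.array([np.cos(np.radians(JY)),np.sin(np.radians(JY))]); ey=np.array([-ex[1],ex[0]]); J0=np.array([494,248.7])
def jig(x,y,z): return [*map(float,J0+x*ex+y*ey),float(z)]
def injig(): p=np.array(current_tool_pos()); d=p[:2]-J0; return np.round([d@ex,d@ey,p[2]],2)
E
python3 - <<'E'
from h import *
a=np.radians(17.1); u=np.array([np.cos(a),np.sin(a)]); n=np.array([-u[1],u[0]])
p=np.array([549.,-248.])+6*u+1*n
q=ori(107.1)
for d in(17.95,197.95):
    j=ik(jig(-4,-16,100),ori(d)); print(d,None if j is None else np.round(j,2))
movep([*p,110],q); print(current_time(),np.round(current_qpos(),2))
grip(38,40)
hit=move_linear([*p,15.5],vel=70,max_force=10); print("hit",hit,np.round(current_tool_pos(),1),np.round(current_wrist_force(),1))
if not hit:
    grip(15,40); print("open",current_opening(),np.round(current_tool_pos(),1),np.round(current_wrist_force(),1))
    print("hit",move_linear([*p,160],vel=120)); print("open",current_opening(),np.round(current_wrist_force(),1))
s=snapshot("scene"); save("g.png",cv2.resize(s["frame"][100:330,160:480],None,fx=2.5,fy=2.5)); print(current_time())
E
```

```text
17.95 [ 0.8   0.27 -0.44  0.   -0.86  2.66]
197.95 [ 0.8   0.27 -0.44  0.   -0.86 -0.48]
2.5833 [-0.1   0.34 -0.3   0.   -0.93 -1.18]
hit False [ 554.8 -245.4   16. ] [-0.6 -0.4 -0.3]
open 24.732819342245417 [ 554.8 -245.4   15.9] [ 0.  -0.8  2.7]
hit False
open 24.84021891687531 [-0.3 -0.1 -5.3]
6.8583
```

View pics/g.png

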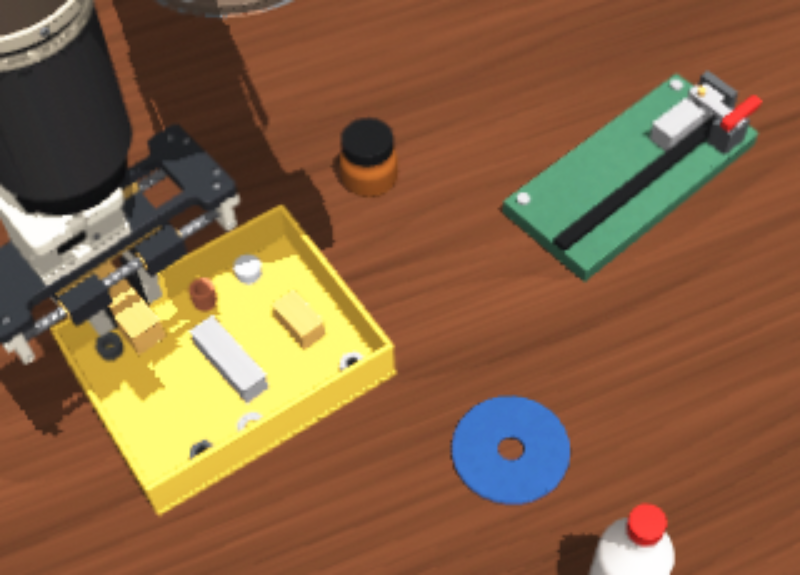

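The bar is gripped level with a 24.8 mm opening and shows about 5 N of weight. The other stock hasn't moved. Next comes placing it on the jig with guarded pushes.

```bash
python3 - <<'E'
from h import *
q=ori(197.95)
movep(jig(-5,-12,120),q); F0=np.array(current_wrist_force())
st=lambda n,h: print(n,h,injig(),np.round(np.array(current_wrist_force())-F0,1),round(current_opening(),2),round(current_time(),2))
st("above",0)
move_linear(jig(-5,-12,40),vel=90)
h=move_linear(jig(-5,-12,27),vel=15,max_force=5); st("down",h)
p=current_tool_pos(); z=p[2]+0.3
x,y,_=injig(); move_linear(jig(x,y,z),vel=10)
h=move_linear(jig(8,y,z),vel=10,max_force=10); st("fence",h); 
x=injig()[0]
h=move_linear(jig(x,16,z),vel=10,max_force=12); st("butt",h)
s=snapshot("scene"); save("p.png",cv2.resize(s["frame"][90:220,340:480],None,fx=4,fy=4)); print(current_time())
E
```

```text
above 0 [ -4.89 -12.75 120.04] [0. 0. 0.] 24.45 8.63
down True [ -5.01 -12.01  30.86] [-0.4  0.9  9.1] 24.54 10.3
fence True [  0.61 -12.2   30.86] [-1.2  1.5  8.9] 24.68 11.41
butt True [ 0.21  0.36 30.88] [0.9 0.1 8.6] 24.62 12.94
12.9917
```

View pics/p.png

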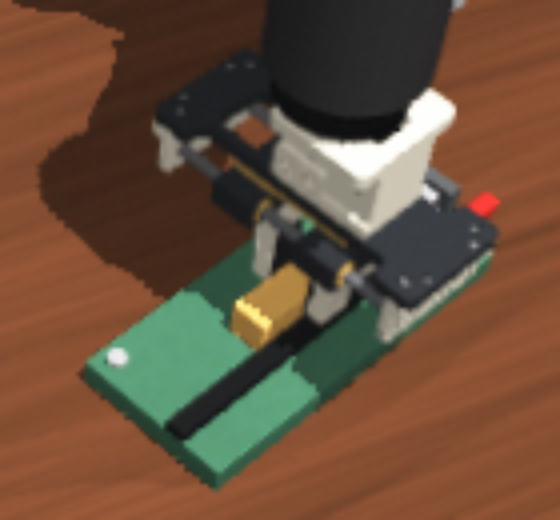

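```bash
python3 - <<'E'
from h import *
x,y,z=injig()
grip(36); move_linear(jig(x,y,75),vel=100)
st=lambda n,h: print(n,h,injig(),np.round(np.array(current_wrist_force()),1),round(current_time(),2))
grip(0,20); print("shut",current_opening())
def push(a,b,z,F,n):
    move_linear(jig(*a,75),vel=150); h=move_linear(jig(*a,z),vel=90,max_force=10); st("down",h)
    if h: return
    h=move_linear(jig(*b,z),vel=12,max_force=F); st(n,h)
    pause(.2); st("held",0)
    move_linear(jig(*a,z),vel=60); move_linear(jig(*a,75),vel=120)
push((-43,-8),(-28,-8),25,8,"side")
push((-3,-63),(-3,-48),31.5,10,"end")
push((-43,-5),(-28,-5),25,6,"side")
movep(jig(-3,-150,200),ori(197.95))
import pickle
for c in("scene","top"):
    s=snapshot(c); pickle.dump(s,open(c+"2.pkl","wb"))
    f=s["frame"][90:220,340:480] if c=="scene" else s["frame"][170:280,130:280]
    save("r_%s.png"%c,cv2.resize(f,None,fx=5,fy=5,interpolation=cv2.INTER_CUBIC)); 
print(current_time())
E
```

```text
shut 0.2663544925735903
down False [-42.62  -7.9   25.11] [ 0.1 -0.  -0.8] 16.01
side False [-28.5   -8.11  24.92] [-5.2  0.2  2.1] 17.41
held 0 [-28.32  -8.16  24.93] [-4.6 -0.8  2.1] 17.61
down False [ -2.91 -62.73  31.68] [-0.5  0.6  0.8] 19.81
end True [ -3.41 -56.22  31.4 ] [ 1.4 -1.6  0.2] 20.54
held 0 [ -3.69 -56.24  31.08] [ 0.3 -0.9  0.6] 20.74
down False [-42.68  -5.13  25.14] [ 0.6 -0.7  0.4] 22.85
side False [-28.54  -5.12  24.9 ] [-3.9  0.2  1.7] 24.25
held 0 [-28.41  -5.14  24.95] [-5.5  0.4  3.2] 24.45
26.3167
```

View pics/r_scene.png

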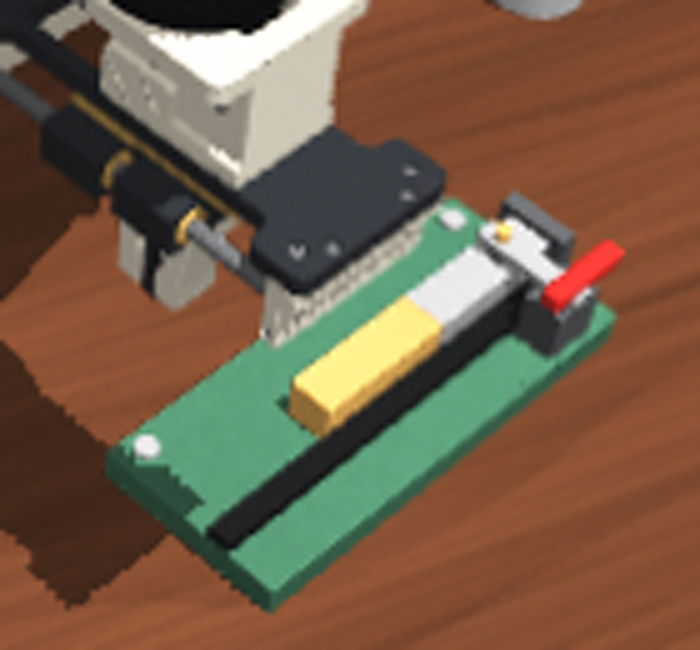

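View pics/r_top.png

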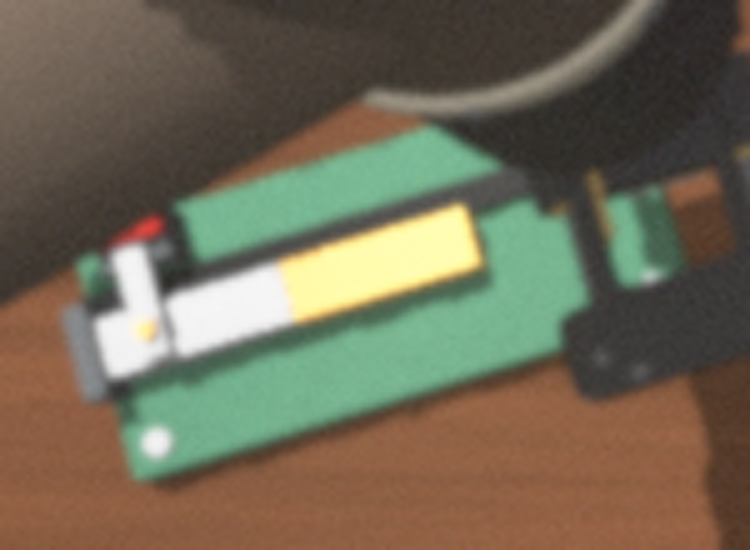

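The bar lies against the fence and looks butted in both views, with the seam at (425,310) in the scene crop and (285,290) in the top crop. The end push stopped on a short force spike, so I'll repeat it slower and firmer, then re-seat the side.

```bash
python3 - <<'E'
from h import *
st=lambda n,h: print(n,h,injig(),np.round([np.array(current_wrist_force())[:2]@ex,np.array(current_wrist_force())[:2]@ey],1),round(current_time(),2))
def push(a,b,z,F,n,v):
    movep(jig(*a,75),ori(197.95)); h=move_linear(jig(*a,z),vel=90,max_force=10); st("down",h)
    if h: return
    h=move_linear(jig(*b,z),vel=v,max_force=F); st(n,h)
    pause(.2); st("held",0)
    move_linear(jig(*a,z),vel=60); move_linear(jig(*a,75),vel=120)
push((-2,-60),(-2,-52),31.5,22,"end",6)
push((-36,-5),(-26,-5),25,10,"side",9)
movep(jig(-120,-190,220),ori(197.95))
import pickle
for c in("scene","top"):
    s=snapshot(c); pickle.dump(s,open(c+"3.pkl","wb")); W=cloud(s); z=W[...,2]; f=s["frame"].astype(int)
    d=W[...,:2]-J0; jx,jy=d@ex,d@ey
    m=(abs(jx)<25)&(jy>-70)&(jy<50)&(z>40)&(z<50); br=m&(f[...,0]-f[...,2]>40); sl=m&(f[...,0]-f[...,2]<25)
    r=lambda k:(np.round(np.percentile(jx[k],[2,98]),1),np.round(np.percentile(jy[k],[2,98]),1),np.round(np.median(z[k]),1),k.sum())
    print(c,"brass",r(br),"steel",r(sl))
    Q=np.c_[jx[br],jy[br]].astype(np.float32); print(cv2.minAreaRect(Q))
    for n in["jar","disc","steel_bar","brass_offcut"]:
        for t in recognise(c,n)[:2]:
            x,y=map(int,t["box"][:2]); print(n,round(t["score"],2),np.round(W[y,x]))
s=pickle.load(open("scene3.pkl","rb")); save("f_all.png",cv2.resize(s["frame"][90:330,160:480],None,fx=2.5,fy=2.5,interpolation=cv2.INTER_CUBIC)); 
save("f_jig.png",cv2.resize(s["frame"][120:200,380:470],None,fx=7,fy=7,interpolation=cv2.INTER_CUBIC)); 
print(current_time())
E
```

```text
down False [ -1.5  -60.2   32.07] [ 0.3 -0.1] 27.62
end True [ -2.78 -56.33  31.45] [ 0.2 -1.6] 28.73
held 0 [ -2.94 -56.29  31.23] [ 0.7 -3.1] 28.93
down False [-35.65  -5.18  25.09] [ 0.  -0.6] 30.77
side True [-28.52  -5.53  24.56] [-0.1  0.6] 31.73
held 0 [-28.69  -5.62  24.32] [-0.3  0.6] 31.93
scene brass (array([-11.4,  13.4]), array([-46.1,  32.2]), np.float64(45.1), np.int64(303)) steel (array([-10.7,  13.3]), array([22.9, 49.1]), np.float64(44.2), np.int64(44))
((0.4855813980102539, -6.966827392578125), (82.64269256591797, 26.925426483154297), 89.11052703857422)
jar 0.6 [408.   5.  57.]
jar 0.39 [583. -83.  15.]
disc 0.98 [712.  10.  -2.]
steel_bar 0.95 [ 547. -183.   31.]
brass_offcut 0.54 [ 535. -114.   30.]
top brass (array([ 4.7, 11. ]), array([ 5.9, 36.4]), np.float64(47.0), np.int64(36)) steel (array([ 1.3, 11.3]), array([38.4, 49. ]), np.float64(45.7), np.int64(24))
((9.15345573425293, 19.945037841796875), (6.528740882873535, 35.071144104003906), 7.287515163421631)
jar 0.73 [ 610. -227.   16.]
disc 0.71 [ 535. -183.   30.]
disc 0.69 [718.  16.  -2.]
steel_bar 0.58 [ 535. -177.   29.]
brass_offcut 0.79 [ 518. -108.   35.]
brass_offcut 0.63 [ 610. -223.   17.]
34.25
```

View pics/f_all.png

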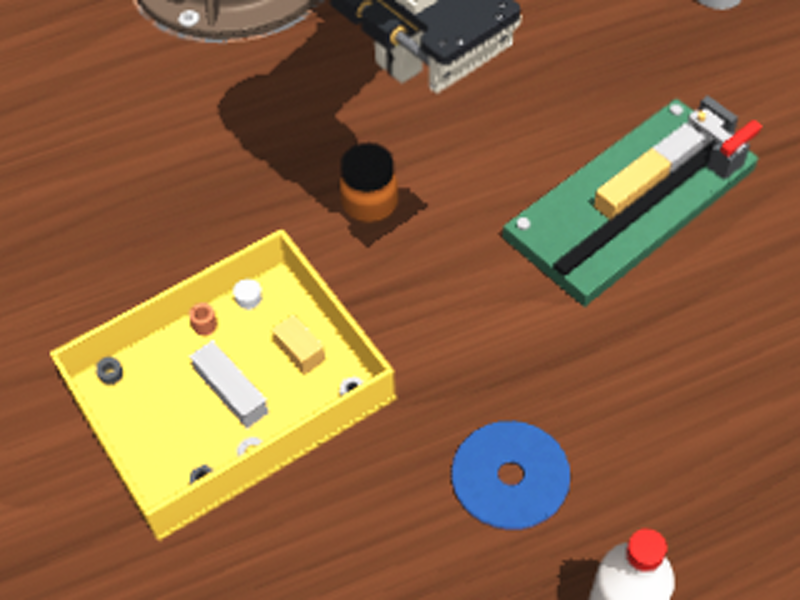

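View pics/f_jig.png

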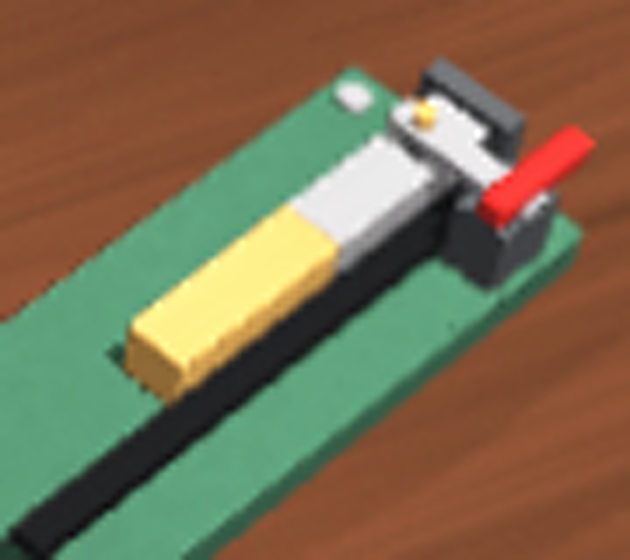

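The firmer pushes (22 N end, 10 N side) stopped within 0.2 mm of where they did before, so both faces are solidly seated. The picture shows the bar flush with no visible seam gap, and the other stock, jar and disc where they were.

```bash
python3 -c "
from bench import *
print(close_job(),current_time())"
```

```text
the job is handed in; nothing more can be done
the job is handed in; nothing more can be done
```

The long brass bar is on the green jig, its side against the black fence and its end butted against the clamped steel bar. The job was handed in at about 34 s of the 48 s allowed, and no verdict was reported.

I gripped the bar high across its width so the fingers cleared the fence. I set it down under force guard and pushed it into the fence and then the steel bar. After letting go I re-seated both faces with the shut fingers.

**Seating:** The repeated pushes, stopping at 22 N on the end and 10 N on the side, ended within about 0.2 mm of the earlier ones. That points to solid contact on both faces.

**Final scene picture:** It shows the bar flat with no visible gap, and the rest of the stock, the jar and the disc in place.

**Checks that failed or disagreed:**
- The first two side pushes ran their full travel at about 5 N, without reaching their 8 N and 6 N limits. The third did trip at 10 N.
- The scene camera's depth fit put the bar within about 1° of the jig's line, but it is only good to about 2 mm, so it cannot confirm the fit more finely.
- The last top-camera measurement was not usable, probably because the arm was in its view, and some recognitions in it were false.

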